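# Push the drying tray through the hood's dust flap until the catch takes it

### The arm

A 6-joint arm with a two-finger parallel gripper is mounted at the origin on a cart in front of the work surface, level with it; the furniture and walls round the work are solid. World frame = base frame: x ahead of the robot, y to its left, z up, the work surface at z = 0. Lengths are in m, angles in rad, forces in N, time in s.
With the tool pointing down it reaches from about 0.325 to 0.85 m from the base axis. Payload 15.5 kg.
Tool frame: the origin (TCP) lies on the centre line of the jaws, within the pads' length; the fingertips stand 8 mm ahead of it and the grasp point (between the pads) lies 11 mm behind it (bot.tips_ahead is the z of the fingertips in the tool frame, in m); z points along the fingers, y is the line along which they close (so a half turn about z gives the same grasp; the last joint's range is limited). The gripper opens to 91 mm and grips with 3 to 60 N. Pads are 32 mm wide; open, the fingers measure 118 mm over their backs; the gripper's body (76 mm by 178 mm) begins 60 mm behind the grasp point.
Start: joints at [-1.24, 0.494, 1.345, -0, 1.302, -0.096], TCP at [0.258, -0.569, 0.222] pointing down, gripper open.
Joint ranges: [-2.91, 2.91], [-0.82, 2.16], [0.22, 2.67], [-1.22, 4.37], [0.12, 2.79], [-3.08, 3.08]. Speed limits (rad/s): [1.89, 1.89, 2.57, 3.01, 3.01, 3.01].

### API

Orientations are given as a unit quaternion [x, y, z, w].
In Python, from rig import monitor, camera, camera_info, bot, models gives the robot as it stands.
- The arm moves only by the tool arm_command, never from a script. Its argument "increments" is a list of rows, each an object of numbers: "dx", "dy", "dz": the shift along the tool's x, y, z in cm; "yaw": the turn about the tool's z in units of 8 degrees (1.0 is 8 degrees); "gripper": the closure, from -1 (fully open) to 1 (shut). In form: [{"dx": .., "dy": .., "dz": .., "yaw": .., "gripper": ..}, ...]. A call has 1 to 12 rows; each row shifts and turns the commanded pose from where the row before left it, along the tool's axes as they then stand; what a row does not reach is not made up. A row lasts 1/10 s, in which the tool goes at most 50 mm and 8.59 degrees, less where a joint would pass 70% of its speed; a pose out of reach is approached as far as the arm can. A call is refused whole if a number of a shift passes 5 or a number of a turn 1, either way. A call with a gripper value outside its range is refused whole. The fingers move at their own pace and stop on an object; "grip_force" is the grip in N (left out, the last holds). Time passes only in rows, so rows that do not move let the fingers close. It gives the time, the measured TCP pose, the force, the opening and the grip force at its end, in the units of the state.
- monitor.get_state(): the state, without advancing time (a new reading comes with each control period).
- camera(name): name is "scene" or "top" or "wrist"; returns (picture, depth): 480x640x3 uint8, red, green, blue; 480x640 float32, m along the optical axis (not along the pixel's ray), 0 where there is no reading.
- camera_info(name): a dict with "fx", "fy", "cx", "cy" (pixels), "k1" (the pictures are not rectified: a ray, as slopes to the right and down, at radius r is drawn at 1 + k1 r^2 times it, then the intrinsics apply), "rvec" (rotation vector, rad) and "tvec" (3), from world to camera coordinates, as OpenCV has them. Camera axes: x right, y down, z forward; pixel columns grow to the right and rows downward; lengths in m; the calibration is good to about 2 mm. A picture is of the moment at which its call begins: read the wrist's pose just before it. camera_info takes no time and is no camera call; for the wrist camera it gives the pose at the moment of the call.
- bot.hand_in(): hands the job in; it is judged then, once.
Trained networks look in the newest picture that a camera, given by its name, has taken for a name from the list of things; names that differ only in an ending like _2 or _b are one class to them, and where a whole thing is asked for, a point or a joint stands for the part that bears it (a point fixed in the world has none). Each returns a list of dicts, best first, with "confidence" (0 to 1); they miss things now and then, are a little off and sometimes report something else, mostly with a low value. They report only what shows in the picture. A call takes as long as a camera call.
- models.silhouettes(camera, target): "region" (480x640 bool, what is visible of it) and "bbox" ([left, top, width, height] in pixels, round what is visible of it).
The state is a dict: "time": time; "q": joint angles; "joint_velocities": joint speeds; "effort": joint torques, N m; "tool_pos": TCP position; "tool_rot": TCP orientation; "wrist_force": force on the tool from outside, world axes, zero at the start; "moment": the same for the moment, N m; "finger_gap": finger opening in m; "grasp_force": force on a finger pad.
Only numpy, scipy, OpenCV 4.12 (cv2) and the standard library are available. Lean on these libraries where they do the work, as an engineer would, in place of code of your own. Each camera call takes 0.05 s, during which the arm holds its last target. There are 200 camera calls.

### The job

Slide the tray with the two painted model parts into the drying hood: line it up with the guide rails, push it in through the spring flap and keep going, gently and by feel, until its lip has passed the catch inside and the tray stays held against the rubber buffer, with the flap closed behind it and only the stem and grip left outside. Do not ram the buffer or jam the tray in the rails, keep the parts lying in the tray with nothing of the hood touching their paint, and leave the other things on the desk where they are.

Things in the scene. Friction and masses are not known exactly. Their poses are not given: they have to be found in the camera images.
- hood: Low drying hood of grey sheet metal, fixed on the desk: 154 long (its x) x 94 wide x 62 high, round vent on the rear of its roof up to 68. Origin: centre of its underside, at desk level; x points from mouth to rear (the way the tray goes in), z up. No floor: the tray slides on the desk. The tray is home with its origin somewhere from x = -6 to +14, by the hidden carriage's setting (see catch).
- mouth (a point): Centre of the hood's mouth at desk level, in the front sheet (hood x = -77), axes as the hood. The mouth is 66 wide, 29 high. Two guide rails, 8 high, lie along x with inner faces 64 apart. They stick out of the mouth, straight to hood x = -85, then flared to about 77 apart at x = -106.
- flap (a joint): Steel spring flap in the mouth, 62 wide, on a pin 26 above the desk, 6 behind the front sheet; lower edge 5 above the desk. 0 = closed; grows (rad) as the edge swings inward, to about 1.1 with the tray under it. It rides on the tray's side walls, clear of the parts, drops shut when the tray's rear wall is about 19 past it, and cannot swing outward.
- catch (a joint): Lift (m) of the catch roller inside, out of sight: 0 = down, 0.0035 as the tray's lip passes under it. It hangs on a carriage with a rubber buffer that the nose meets as the roller drops behind the lip. The carriage is clamped anywhere in a 18 mm slot, not measured. Push: 1 to 7 N at the flap, 7 to 11 N over the catch, then 8.5 N per mm on the buffer; 14 N is home, 22 N too rough.
- tray: Open aluminium drying tray, 0.18 kg, lying on the desk before the mouth; x points to its nose, z up; origin at desk level. Trough 60 wide from x = -42 (rear wall) to x = +17 (round lip), all 16 high; ahead of the lip a 56-wide ramp falls to the nose at x = +38. A stem 12 wide, 4 high runs from the rear wall back to an upright black grip.
- grip (a point): Top of the tray's upright grip block, on its centre line (tray x = -118, 44 above the desk). The block is 12 thick along tray x, 24 wide along tray y. Grip it firmly across the 24 mm, fingertips at least 14 above the desk to clear the rails. With the tray home its front face is 21 to 41 from the hood's front sheet.
- model_part_1: Painted model part 18 x 42 x 11 high, loose, lying crosswise in the tray (its length along tray y), the rear one. Origin: centre of its underside, 2.5 above the desk.
- model_part_2: Painted model part 18 x 42 x 11 high, loose, lying crosswise in the tray, the front one, behind a low rib. Origin as above.
- paint_dish_1: Small round metal paint dish, 41 across, 11 high, beside the hood. A bystander, not to be moved; origin at the centre of its underside.
- tweezers: Steel tweezers 118 long, lying beside the hood. A bystander, not to be moved; origin at the centre of its underside.
- side_cutter: Side cutters with red handles, 126 long, at the front of the desk. A bystander, not to be moved; origin at the centre of its underside.
- brush_1: Thin paint brush, 152 long, at the front of the desk. A bystander, not to be moved; origin at the centre of its underside.
- spare_stick_1: Bamboo stick with a crocodile clip, 152 long, at the front of the desk. A bystander, not to be moved; origin at the centre of its underside.
- tape_roll_1: Roll of masking tape 84 across, 19 high. A bystander, not to be moved; origin at the centre of its underside.
- dropper_bottle: Small dropper bottle 29 across, 88 high, at the back, left of the board of upright sticks (the front ones up to 220 above the desk; keep the arm clear of them). A bystander, not to be moved; origin at the centre of its underside.
- sanding_stick_1: Flat sanding stick 130 x 18 x 4, at the front right. A bystander, not to be moved; origin at the centre of its underside.

How it is judged:
By the outcome, as a careful person would: the job done as asked, in the order asked, and still so for the second after the job is handed in, with the robot touching nothing.
It also fails if it takes over 48 s, if anything falls off the work surface, if the arm or the gripper's body presses on something with over 40 N, if the wrist force passes 120 N, or if a joint passes its speed limit or range.

## Working session

There is one attempt and no reset: what is moved stays moved. The work goes in short steps, Python scripts to look and compute and a tool call to move; the robot and the scene stay as the last step left them, time stands still between calls to the robot, and variables do not carry over. Pictures are saved under pics/ and viewed, at most 10 in all, crops included, and the job is handed in when it is done.

Besides the shell and the picture viewer there is one more tool, called after ">>>" by a JSON object that holds its "fn" and its "kwargs". arm_command: Moves the arm, as the interface text tells. Its arguments: {"type":"object","properties":{"increments":{"type":"array","items":{"type":"object","properties":{"dx":{"type":"number"},"dy":{"type":"number"},"dz":{"type":"number"},"yaw":{"type":"number"},"gripper":{"type":"number"}}}},"grip_force":{"type":"number"}},"required":["increments"]}

```bash
mkdir -p pics
cat > h.py <<'E'
import numpy as np, cv2
from rig import monitor, camera, camera_info, bot, models
def snap(n,f):
    p,d=camera(n); i=camera_info(n); cv2.imwrite('pics/'+f,p[:,:,::-1]); return p,d,i
def rays(i,uv):
    K=np.array([[i['fx'],0,i['cx']],[0,i['fy'],i['cy']],[0,0,1.]])
    n=cv2.undistortPoints(np.array(uv,float).reshape(-1,1,2),K,np.array([i['k1'],0,0,0.])).reshape(-1,2)
    R,_=cv2.Rodrigues(np.array(i['rvec'],float)); t=np.array(i['tvec'],float).ravel()
    return (R.T@np.c_[n,np.ones(len(n))].T).T, -R.T@t
def onplane(i,uv,z):
    d,c=rays(i,uv); return c+d*((z-c[2])/d[:,2])[:,None]
def bydepth(i,uv,d):
    r,c=rays(i,uv); uv=np.array(uv).reshape(-1,2).astype(int)
    return c+r*d[uv[:,1],uv[:,0]][:,None]
E
python3 - <<'E'
from h import *
p,d,i=snap('top','top0.png'); print(i)
for t in ['tray','hood','grip','model_part_1']:
    for r in models.silhouettes('top',t): print(t,r['confidence'],r['bbox'])
snap('scene','scene0.png')
s=monitor.get_state(); print(s['time'],s['tool_pos'],s['tool_rot'],s['finger_gap'])
E
```

```text
{'fx': 441.57773730728167, 'fy': 441.57773730728167, 'cx': 317.23873695989136, 'cy': 247.15691658043534, 'k1': -0.09006953955796634, 'rvec': array([ 2.16244138, -2.17568566,  0.06036611]), 'tvec': array([0.03615988, 0.53662096, 0.99398023])}
tray 0.63 [262.4, 232.8, 70.3, 24.0]
hood 0.8 [165.5, 203.4, 89.8, 60.6]
grip 0.75 [263.1, 235.8, 66.0, 23.9]
grip 0.56 [220.0, 313.7, 55.6, 6.2]
model_part_1 0.68 [284.8, 237.2, 11.6, 16.9]
0.3 [ 0.25811154 -0.56907268  0.22173017] [ 9.77418576e-01  2.11312298e-01 -3.78519329e-05 -1.98390681e-04] 0.09144626665821928
```

View pics/top0.png

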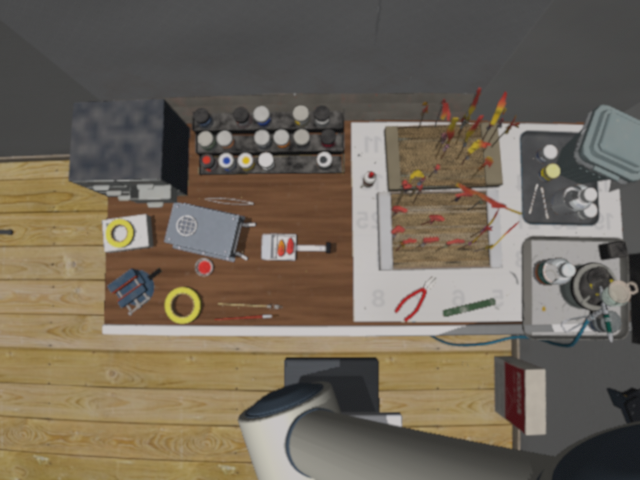

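View pics/scene0.png

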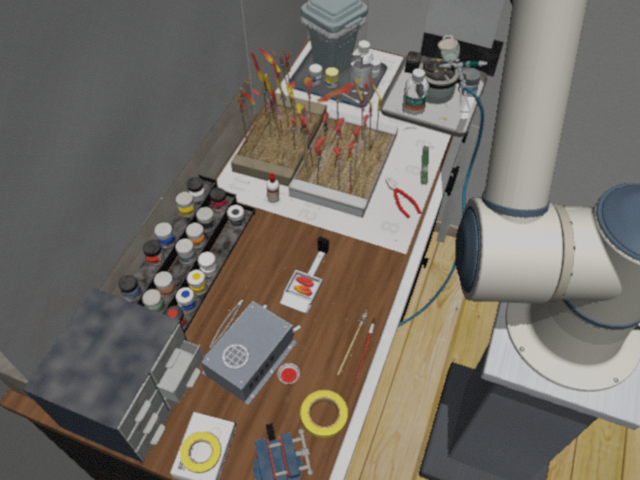

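The top view shows the tray at about (263–333, 234–260) with its black grip at (330,247). The hood is at (165–250, 203–262) with its mouth facing right, and the boards of sticks are at columns 380–520.

Run:
```python
from h import *
p,d=camera('top'); i=camera_info('top')
names=dict(grip=(330,247),nose_u=(263,236),nose_l=(262,259),lipr=(297,235),lipr2=(296,260),railtipu=(254,223),railtipl=(240,258),hf_u=(241,219),hf_l=(233,260),hr_u=(177,204),hr_l=(167,245),stickboardL=(380,268),stickboardTL=(388,190),dropper=(369,178))
P=bydepth(i,list(names.values()),d)
for n,a in zip(names,P): print(n,a.round(4))
for z,n in ((.044,'grip'),(.016,'lipr')): print(n,onplane(i,[names[n]],z))
# high points
v,u=np.mgrid[100:330:2,340:530:2]; uv=np.c_[u.ravel(),v.ravel()]; Q=bydepth(i,uv,d); Q=Q[(d[uv[:,1],uv[:,0]]>0)]
h=Q[(Q[:,2]>.1)&(Q[:,2]<.4)]; print(h.min(0),h.max(0),h[h[:,0]<np.percentile(h[:,0],5)][:8], h[h[:,1]>np.percentile(h[:,1],95)][:8])
```

```text
grip [0.5351 0.0037 0.0456]
nose_u [0.5654 0.1608 0.0052]
nose_l [ 0.5116  0.1638 -0.0008]
lipr [0.5676 0.0809 0.001 ]
lipr2 [ 0.5087  0.0835 -0.0007]
railtipu [0.596  0.1819 0.0084]
railtipl [ 0.5142  0.2163 -0.0011]
hf_u [0.6019 0.2074 0.0357]
hf_l [ 0.5096  0.233  -0.0013]
hr_u [0.6336 0.3487 0.0643]
hr_l [0.5462 0.393  0.0014]
stickboardL [ 0.4877 -0.1097  0.029 ]
stickboardTL [ 0.6696 -0.1328  0.0186]
dropper [ 0.6886 -0.085   0.0598]
grip [[0.5352088  0.00364591 0.044     ]]
lipr [[0.5659493  0.07988397 0.016     ]]
[ 0.52103216 -0.43604416  0.10017159] [ 0.84979132 -0.0638379   0.23604876] [[ 0.53273358 -0.17826718  0.1801999 ]
 [ 0.53291512 -0.22271838  0.17492014]
 [ 0.53298253 -0.23098972  0.17357618]
 [ 0.53308276 -0.23534811  0.17216168]
 [ 0.53265806 -0.27453582  0.17395479]
 [ 0.53277428 -0.27905252  0.17235912]
 [ 0.53292919 -0.28373386  0.1703292 ]
 [ 0.53236077 -0.32261618  0.17377128]] [[ 0.64395781 -0.13356222  0.22916873]
 [ 0.64049513 -0.12997085  0.22788164]
 [ 0.63979878 -0.13316945  0.23083461]
 [ 0.63747914 -0.13045896  0.22448008]
 [ 0.63673306 -0.133622    0.22771523]
 [ 0.65621007 -0.0638379   0.12452821]
 [ 0.6418146  -0.13279579  0.18758801]
 [ 0.63763222 -0.13344529  0.20652661]]
```

>>> {"fn": "arm_command", "kwargs": {"increments": [{"yaw": -1, "gripper": -1}, {"yaw": -1}, {"yaw": -1}, {"yaw": -1}, {"yaw": -1}, {"yaw": -1}, {"yaw": -1}, {"yaw": -1}, {"yaw": -0.2}]}}

```text
invalid input at $.increments[0]: expected keys dx, dy, dz, yaw, gripper
```

>>> {"fn": "arm_command", "kwargs": {"increments": [{"dx": 3.9, "dy": 1.18}, {"dx": 3.9, "dy": 1.18}, {"dx": 3.9, "dy": 1.18}, {"dx": 3.9, "dy": 1.18}, {"dx": 3.9, "dy": 1.18}, {"dx": 3.9, "dy": 1.18}, {"dx": 3.9, "dy": 1.18}, {"dx": 3.9, "dy": 1.18}, {"dx": 3.9, "dy": 1.18}, {"dx": 3.9, "dy": 1.18}, {"dx": 3.9, "dy": 1.18}, {"dx": 3.9, "dy": 1.18}]}}

```text
invalid input at $.increments[0]: expected keys dx, dy, dz, yaw, gripper
```

>>> {"fn": "arm_command", "kwargs": {"increments": [{"dx": 3.5, "dy": 1.5}, {"dx": 3.5, "dy": 1.5}, {"dx": 3.5, "dy": 1.5}, {"dx": 3.5, "dy": 1.5}, {"dx": 3.5, "dy": 1.5}, {"dy": 1.5}, {"dy": 1}, {}]}}

```text
invalid input at $.increments[0]: expected keys dx, dy, dz, yaw, gripper
```

Run:
```python
from h import *
s=monitor.get_state(); print(s['time'],s['tool_pos'],s['tool_rot'],s['wrist_force'],s['q'])
p,d,i=snap('wrist','w1.png'); np.savez('w1.npz',d=d,**i); np.save('w1p.npy',p)
r,c=rays(i,[[320,240]]);print(c,r)
```

```text
0.35 [ 0.25815471 -0.56910722  0.22177365] [ 9.77419472e-01  2.11308187e-01 -2.38451767e-05 -1.57018688e-04] [ 0.66503576 -0.64144517  0.7701555 ] [-1.24045279e+00  4.93765932e-01  1.34561225e+00 -1.09611388e-05
  1.30253194e+00 -9.54799139e-02]
[ 0.32549569 -0.53841657  0.38491062] [[-0.25154285 -0.10179349 -0.962563  ]]
```

View pics/w1.png

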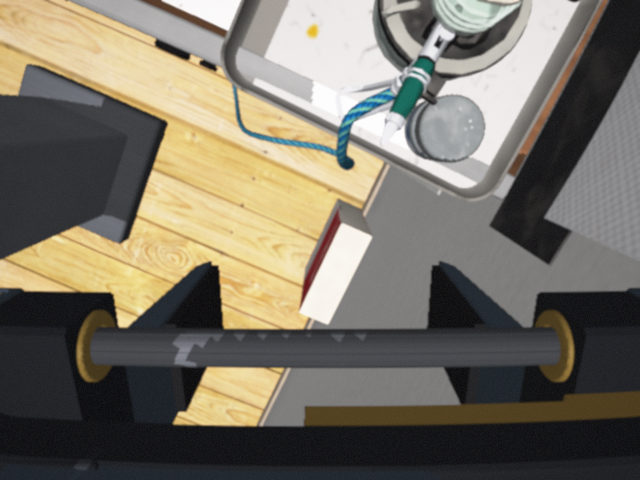

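The moves were refused because every row needs all the keys. The picture is only the start view, with the fingers at the bottom and the camera ahead of the jaws in tool +x.

>>> {"fn": "arm_command", "kwargs": {"increments": [{"dx": 0, "dy": 0, "dz": 0, "yaw": -1, "gripper": -1}, {"dx": 0, "dy": 0, "dz": 0, "yaw": -1, "gripper": -1}, {"dx": 0, "dy": 0, "dz": 0, "yaw": -1, "gripper": -1}, {"dx": 0, "dy": 0, "dz": 0, "yaw": -1, "gripper": -1}, {"dx": 0, "dy": 0, "dz": 0, "yaw": -1, "gripper": -1}, {"dx": 0, "dy": 0, "dz": 0, "yaw": -1, "gripper": -1}, {"dx": 0, "dy": 0, "dz": 0, "yaw": -1, "gripper": -1}, {"dx": 0, "dy": 0, "dz": 0, "yaw": -1, "gripper": -1}, {"dx": 0, "dy": 0, "dz": 0, "yaw": -0.2, "gripper": -1}]}}

```text
time: 1.3
tool_pos: [0.2581, -0.5692, 0.2219]
tool_rot: [0.706, 0.708, -0.0, -0.0]
wrist_force: [-0.4, 0.5, 0.0]
finger_gap: 0.0912
grasp_force: 0.0
```

>>> {"fn": "arm_command", "kwargs": {"increments": [{"dx": 3.9, "dy": 1.18, "dz": 0, "yaw": 0, "gripper": -1}, {"dx": 3.9, "dy": 1.18, "dz": 0, "yaw": 0, "gripper": -1}, {"dx": 3.9, "dy": 1.18, "dz": 0, "yaw": 0, "gripper": -1}, {"dx": 3.9, "dy": 1.18, "dz": 0, "yaw": 0, "gripper": -1}, {"dx": 3.9, "dy": 1.18, "dz": 0, "yaw": 0, "gripper": -1}, {"dx": 3.9, "dy": 1.18, "dz": 0, "yaw": 0, "gripper": -1}, {"dx": 3.9, "dy": 1.18, "dz": 0, "yaw": 0, "gripper": -1}, {"dx": 3.9, "dy": 1.18, "dz": 0, "yaw": 0, "gripper": -1}, {"dx": 3.9, "dy": 1.18, "dz": 0, "yaw": 0, "gripper": -1}, {"dx": 3.9, "dy": 1.18, "dz": 0, "yaw": 0, "gripper": -1}, {"dx": 3.9, "dy": 1.18, "dz": 0, "yaw": 0, "gripper": -1}, {"dx": 3.9, "dy": 1.18, "dz": 0, "yaw": 0, "gripper": -1}]}}

```text
time: 2.5
tool_pos: [0.4001, -0.0996, 0.2221]
tool_rot: [0.708, 0.706, 0.0, 0.0]
wrist_force: [0.3, -0.3, -0.0]
finger_gap: 0.0911
grasp_force: 0.0
```

>>> {"fn": "arm_command", "kwargs": {"increments": [{"dx": 3.5, "dy": 1.8, "dz": 0, "yaw": 0, "gripper": -1}, {"dx": 3.5, "dy": 1.8, "dz": 0, "yaw": 0, "gripper": -1}, {"dx": 3.5, "dy": 1.8, "dz": 0, "yaw": 0, "gripper": -1}, {"dx": 3.5, "dy": 2.6, "dz": 0, "yaw": 0, "gripper": -1}, {"dx": 0, "dy": 2.5, "dz": 0, "yaw": 0, "gripper": -1}, {"dx": 0, "dy": 2.5, "dz": 0, "yaw": 0, "gripper": -1}, {"dx": 0, "dy": 0, "dz": 0, "yaw": 0, "gripper": -1}]}}

```text
time: 3.2
tool_pos: [0.5324, 0.0391, 0.2218]
tool_rot: [0.708, 0.706, 0.001, 0.001]
wrist_force: [1.6, -1.1, 0.2]
finger_gap: 0.0913
grasp_force: 0.0
```

Run:
```python
from h import *
s=monitor.get_state(); print(s['time'],s['tool_pos'],s['tool_rot'],s['wrist_force'],s['q'])
p,d,i=snap('wrist','w2.png'); np.savez('w2.npz',d=d,**i); np.save('w2p.npy',p)
r,c=rays(i,[[320,240]]);print(c,r)
```

```text
3.2 [0.5324461  0.03908716 0.22183087] [7.08017884e-01 7.06193973e-01 5.80695332e-04 6.40310707e-04] [ 1.63120027 -1.07636391  0.17793723] [-3.85769795e-02  3.65166146e-01  1.57130167e+00 -2.13003711e-05
  1.20339613e+00 -3.59899444e-02]
[0.52976945 0.11373404 0.38472632] [[-0.01180806 -0.27178319 -0.96237088]]
```

View pics/w2.png

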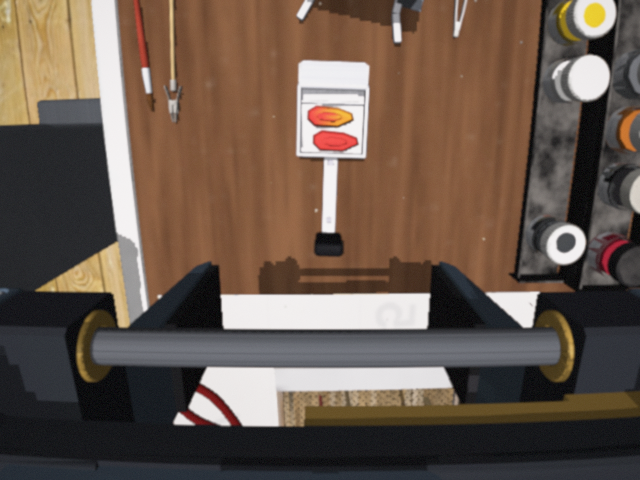

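The tray is fully visible: nose edge at row 62 (columns 299–369), rear wall at row 157, grip top at about (328,238). The rail ends show at the top, near (303,18) and (397,40). Next I look from further forward at the hood.

>>> {"fn": "arm_command", "kwargs": {"increments": [{"dx": 3.5, "dy": 0.5, "dz": 0, "yaw": 0, "gripper": -1}, {"dx": 3.5, "dy": 0.5, "dz": 0, "yaw": 0, "gripper": -1}, {"dx": 3.5, "dy": 0.5, "dz": 0, "yaw": 0, "gripper": -1}, {"dx": 2.5, "dy": 0.5, "dz": 0, "yaw": 0, "gripper": -1}, {"dx": 0, "dy": 0, "dz": 0, "yaw": 0, "gripper": -1}, {"dx": 0, "dy": 0, "dz": 0, "yaw": 0, "gripper": -1}]}}

```text
time: 3.85
tool_pos: [0.5489, 0.1687, 0.2218]
tool_rot: [0.707, 0.707, -0.0, -0.0]
wrist_force: [0.7, -0.6, -0.4]
finger_gap: 0.091
grasp_force: 0.0
```

Run:
```python
from h import *
s=monitor.get_state(); print(s['time'],s['tool_pos'])
p,d,i=snap('wrist','w3.png'); np.savez('w3.npz',d=d,**i); np.save('w3p.npy',p)
```

```text
3.85 [0.54892982 0.16866483 0.2218415 ]
```

View pics/w3.png

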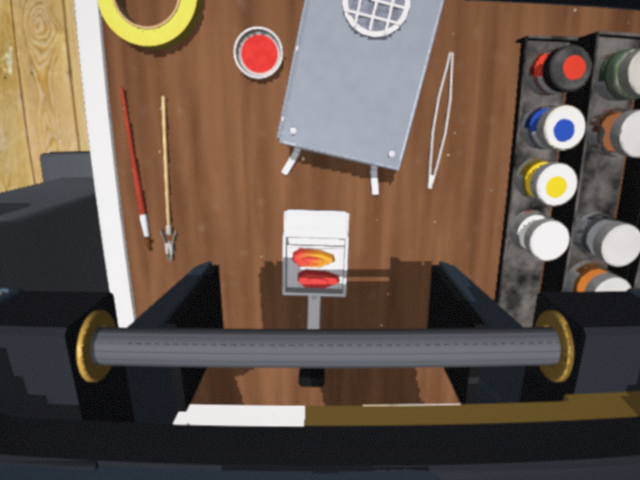

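The hood roof front corners are at about (279,138) and (399,171). The rails stick out to (287,172) and (376,192), and the tray lies clear in front of them, with its nose at row 211. Now I fit tray and hood from depth.

```bash
cat > fit.py <<'E'
from h import *
def cloud(f,box):
    i=np.load(f); d=i['d']; u0,u1,v0,v1=box
    v,u=np.mgrid[v0:v1,u0:u1]; uv=np.c_[u.ravel(),v.ravel()]
    P=bydepth(i,uv,d); return P[d[uv[:,1],uv[:,0]]>0]
# hood roof
P=cloud('w3.npz',(255,470,0,200)); Q=P[(P[:,2]>.056)&(P[:,2]<.066)]
print('roof z',np.median(Q[:,2]),len(Q))
def edge(Q,proj,along,side,n=25):
    # extreme points in bins then robust line
    a=Q@along; b=Q@proj; bins=np.linspace(*np.percentile(a,[8,92]),n); pts=[]
    for lo,hi in zip(bins[:-1],bins[1:]):
        m=(a>=lo)&(a<hi)
        if m.sum()>3: k=np.argmax(side*b*m+(-1e3)*(~m)); pts.append(Q[k])
    pts=np.array(pts,np.float32); l=cv2.fitLine(pts,cv2.DIST_HUBER,0,.01,.01).ravel(); return l
def yawline(l): return np.degrees(np.arctan2(l[1],l[0]))
XY=Q[:,:2]
th=np.radians(77)
for _ in range(3):
    ax=np.array([np.cos(th),np.sin(th)]); ay=np.array([-ax[1],ax[0]])
    L=edge(XY,ay,ax,1); R=edge(XY,ay,ax,-1); F=edge(XY,ax,ay,-1)
    fs=lambda l:np.array(l[:2])*np.sign(l[:2]@ax)
    a1=np.degrees(np.arctan2(*fs(L)[::-1])); a2=np.degrees(np.arctan2(*fs(R)[::-1])); f=fs2=np.array(F[:2])*np.sign(F[:2]@ay); a3=np.degrees(np.arctan2(f[1],f[0]))-90
    th=np.radians(np.mean([a1,a2,a3]))
print('hood dirs',a1,a2,a3)
ax=np.array([np.cos(th),np.sin(th)]); ay=np.array([-ax[1],ax[0]])
yl,yr,xf=L[2:]@ay,R[2:]@ay,F[2:]@ax
m=ax*xf+ay*(yl+yr)/2; print('width',yl-yr,'mouth',m,'yaw',np.degrees(th))
# tray
P=cloud('w2.npz',(285,385,50,165)); Q=P[(P[:,2]>.010)&(P[:,2]<.02)][:,:2]
r=cv2.minAreaRect(Q.astype(np.float32)); print('trough',r)
P=cloud('w2.npz',(300,360,220,265)); G=P[(P[:,2]>.038)&(P[:,2]<.052)]; print('grip',cv2.minAreaRect(G[:,:2].astype(np.float32)),np.median(G[:,2]))
i=np.load('w2.npz'); print('tray corners',onplane(i,[[298,154],[366,158],[299,66],[368,66]],[.016,.016,.003,.003]).round(4) if 0 else '')
for uv,z in (((298,155),.016),((366,158),.016),((301,61),.002),((368,63),.002),((328,238),.044)): print(uv,onplane(i,[uv],z).round(4))
i=np.load('w3.npz')
for uv,z in (((279,138),.062),((399,171),.062),((287,174),.008),((376,194),.008)): print(uv,onplane(i,[uv],z).round(4))
E
python3 fit.py
```

```text
roof z 0.06238213994144515 18924
hood dirs 77.11133942538673 77.13250638647347 77.57530731499565
width 0.09370336915720412 mouth [0.55924934 0.21758497] yaw 77.27305104228527
trough ((0.5363127589225769, 0.12067542970180511), (0.07224204391241074, 0.06033049896359444), 87.41405487060547)
grip ((0.5323724746704102, 0.00853259488940239), (0.012970914132893085, 0.023980289697647095), 89.57965850830078) 0.04358481685613197
tray corners 
(298, 155) [[0.5067 0.0859 0.016 ]]
(366, 158) [[0.5655 0.0832 0.016 ]]
(301, 61) [[0.5097 0.1647 0.002 ]]
(368, 63) [[0.567 0.163 0.002]]
(328, 238) [[0.5323 0.0192 0.044 ]]
(279, 138) [[0.5137 0.2312 0.062 ]]
(399, 171) [[0.6048 0.2064 0.062 ]]
(287, 174) [[0.5143 0.1977 0.008 ]]
(376, 194) [[0.5943 0.1795 0.008 ]]
```

>>> {"fn": "arm_command", "kwargs": {"increments": [{"dx": -4, "dy": -0.41, "dz": 0, "yaw": 0.31, "gripper": -1}, {"dx": -4, "dy": -0.41, "dz": 0, "yaw": 0, "gripper": -1}, {"dx": -4, "dy": -0.41, "dz": 0, "yaw": 0, "gripper": -1}, {"dx": -4, "dy": -0.41, "dz": 0, "yaw": 0, "gripper": -1}, {"dx": 0, "dy": 0, "dz": 4, "yaw": 0, "gripper": -1}, {"dx": 0, "dy": 0, "dz": 4, "yaw": 0, "gripper": -1}, {"dx": 0, "dy": 0, "dz": 4, "yaw": 0, "gripper": -1}, {"dx": 0, "dy": 0, "dz": 0, "yaw": 0, "gripper": -1}, {"dx": 0, "dy": 0, "dz": 0, "yaw": 0, "gripper": -1}]}}

```text
time: 4.8
tool_pos: [0.5278, 0.0088, 0.1026]
tool_rot: [0.723, 0.691, -0.0, -0.0]
wrist_force: [0.2, -0.4, 0.4]
finger_gap: 0.0914
grasp_force: 0.0
```

```bash
cat > st.py <<'E'
from h import *
s=monitor.get_state(); t=s['tool_rot']; print(s['time'],s['tool_pos'].round(4),'toolx yaw',np.degrees(2*np.arctan2(t[1],t[0])).round(2),'F',np.round(s['wrist_force'],1),'M',np.round(s['moment'],2),s['finger_gap'])
E
python3 st.py
```

```text
4.8 [0.5278 0.0088 0.1026] toolx yaw 87.44 F [ 0.2 -0.4  0.4] M [-0.02 -0.06 -0.02] 0.09137608532374546
```

>>> {"fn": "arm_command", "kwargs": {"increments": [{"dx": 0, "dy": 0.46, "dz": 3, "yaw": 0, "gripper": -1}, {"dx": 0, "dy": 0, "dz": 3, "yaw": 0, "gripper": -1}, {"dx": 0, "dy": 0, "dz": 1.6, "yaw": 0, "gripper": -1}, {"dx": 0, "dy": 0, "dz": 0, "yaw": 0, "gripper": -1}, {"dx": 0, "dy": 0, "dz": 0, "yaw": 0, "gripper": 0.2}, {"dx": 0, "dy": 0, "dz": 0, "yaw": 0, "gripper": 0.4}, {"dx": 0, "dy": 0, "dz": 0, "yaw": 0, "gripper": 0.6}, {"dx": 0, "dy": 0, "dz": 0, "yaw": 0, "gripper": 1}, {"dx": 0, "dy": 0, "dz": 0, "yaw": 0, "gripper": 1}, {"dx": 0, "dy": 0, "dz": 0, "yaw": 0, "gripper": 1}, {"dx": 0, "dy": 0, "dz": 0, "yaw": 0, "gripper": 1}], "grip_force": 30}}

```text
time: 5.9
tool_pos: [0.5328, 0.0093, 0.0259]
tool_rot: [0.722, 0.692, -0.0, -0.0]
wrist_force: [0.1, 0.4, -0.4]
finger_gap: 0.038
grasp_force: 0.0
```

```bash
python3 st.py
```

```text
5.9 [0.5328 0.0093 0.0259] toolx yaw 87.52 F [ 0.1  0.4 -0.4] M [-0.05 -0.11  0.03] 0.03797558271700974
```

>>> {"fn": "arm_command", "kwargs": {"increments": [{"dx": 0, "dy": 0, "dz": 0, "yaw": 0, "gripper": 1}, {"dx": 0, "dy": 0, "dz": 0, "yaw": 0, "gripper": 1}, {"dx": 0, "dy": 0, "dz": 0, "yaw": 0, "gripper": 1}, {"dx": 0, "dy": 0, "dz": 0, "yaw": 0, "gripper": 1}, {"dx": 0, "dy": 0, "dz": 0, "yaw": 0, "gripper": 1}]}}

```text
time: 6.4
tool_pos: [0.5328, 0.0092, 0.0259]
tool_rot: [0.722, 0.692, -0.0, -0.0]
wrist_force: [-0.2, -0.0, -1.1]
finger_gap: 0.0236
grasp_force: 30.0
```

Run:
```python
from h import *
exec(open('st.py').read())
p,d,i=snap('wrist','w4.png'); np.savez('w4.npz',d=d,**i)
```

```text
6.4 [0.5328 0.0092 0.0259] toolx yaw 87.52 F [-0.2 -0.  -1.1] M [-0.05 -0.15 -0.03] 0.023569003900850132
```

View pics/w4.png

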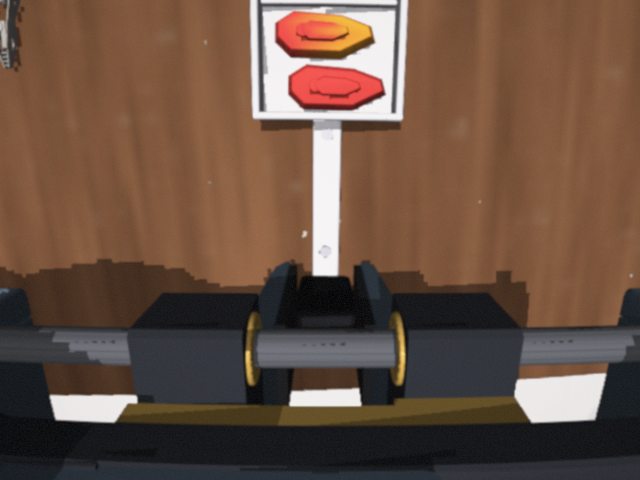

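The grip block is held between the pads. The stem runs up at column ~327, the rear wall spans columns 252–403 at row 118, and both parts lie in the trough.

Run:
```python
from h import *
i=np.load('w4.npz'); d=i['d']
v,u=np.mgrid[0:125,235:420]; uv=np.c_[u.ravel(),v.ravel()]; P=bydepth(i,uv,d)
m=(P[:,2]>.012)&(P[:,2]<.019); Q=P[m]
a=onplane(i,[(252,118),(403,119)],.016); print(a.round(4), np.degrees(np.arctan2(a[0,1]-a[1,1],a[0,0]-a[1,0]))-90)
# side walls outer edges by row
L=[];R=[]
for r in range(10,110,4):
    q=np.where((P[:,2].reshape(u.shape)[r]>.012)&(P[:,2].reshape(u.shape)[r]<.019))[0]
    L.append((u[r,q[0]]-.5,r));R.append((u[r,q[-1]]+.5,r))
for S in (L,R):
    W=onplane(i,S,.016)[:,:2]; l=cv2.fitLine(W.astype(np.float32),cv2.DIST_HUBER,0,.01,.01).ravel(); print(l, np.degrees(np.arctan2(l[1],l[0])))
```

```text
[[0.5062 0.0868 0.016 ]
 [0.5663 0.0838 0.016 ]] 87.14382061710594
[0.05619623 0.99841976 0.5075867  0.11207265] 86.77849
[0.05543377 0.9984624  0.5671393  0.10679965] 86.82224
```

>>> {"fn": "arm_command", "kwargs": {"increments": [{"dx": 0.08, "dy": -0.16, "dz": 0, "yaw": 0.103, "gripper": 1}, {"dx": 0.08, "dy": -0.16, "dz": 0, "yaw": 0.103, "gripper": 1}, {"dx": 0.08, "dy": -0.16, "dz": 0, "yaw": 0.103, "gripper": 1}, {"dx": 0.08, "dy": -0.16, "dz": 0, "yaw": 0.103, "gripper": 1}, {"dx": 0.08, "dy": -0.16, "dz": 0, "yaw": 0.103, "gripper": 1}, {"dx": 0.08, "dy": -0.16, "dz": 0, "yaw": 0.103, "gripper": 1}, {"dx": 0.08, "dy": -0.16, "dz": 0, "yaw": 0.103, "gripper": 1}, {"dx": 0.08, "dy": -0.16, "dz": 0, "yaw": 0.103, "gripper": 1}, {"dx": 0.08, "dy": -0.16, "dz": 0, "yaw": 0.103, "gripper": 1}, {"dx": 0.08, "dy": -0.16, "dz": 0, "yaw": 0.103, "gripper": 1}, {"dx": 0.08, "dy": -0.16, "dz": 0, "yaw": 0.103, "gripper": 1}, {"dx": 0.08, "dy": -0.16, "dz": 0, "yaw": 0.103, "gripper": 1}]}}

```text
time: 7.65
tool_pos: [0.5148, 0.0212, 0.0259]
tool_rot: [0.78, 0.626, 0.0, 0.0]
wrist_force: [-1.0, 0.1, -1.1]
finger_gap: 0.0236
grasp_force: 30.0
```

>>> {"fn": "arm_command", "kwargs": {"increments": [{"dx": 0, "dy": 0, "dz": 0, "yaw": 0, "gripper": 1}, {"dx": 0, "dy": 0, "dz": 0, "yaw": 0, "gripper": 1}]}}

```text
time: 7.85
tool_pos: [0.515, 0.0211, 0.0259]
tool_rot: [0.779, 0.627, 0.0, 0.0]
wrist_force: [-0.3, 0.6, -0.1]
finger_gap: 0.0239
grasp_force: 30.0
```

Run:
```python
from h import *
exec(open('st.py').read())
M=np.array([.5593,.2176]); th=np.radians(77.24); ax=np.array([np.cos(th),np.sin(th)]); ay=np.array([-ax[1],ax[0]])
def hood(p): return np.array([(np.array(p)[:2]-M)@ax*1e3,(np.array(p)[:2]-M)@ay*1e3]).round(1)
print('tcp in mouth frame mm',hood(s['tool_pos']))
p,d,i=snap('top','t2.png'); np.savez('t2.npz',d=d,**i)
c=p[190:290,150:350]; cv2.imwrite('pics/t2c.png',cv2.resize(c[:,:,::-1],None,fx=4,fy=4,interpolation=cv2.INTER_CUBIC))
p,d,i=snap('wrist','w5.png')
v,u=np.mgrid[0:125,225:430]; uv=np.c_[u.ravel(),v.ravel()]; P=bydepth(i,uv,d); Z=P[:,2].reshape(u.shape)
L=[];R=[]
for r in range(10,110,4):
    q=np.where((Z[r]>.012)&(Z[r]<.019))[0]
    L.append((u[r,q[0]]-.5,r));R.append((u[r,q[-1]]+.5,r))
for S in (L,R):
    W=onplane(i,S,.016)[:,:2]; print(hood(W[0]),hood(W[-1]))
```

```text
7.85 [0.515  0.0211 0.0259] toolx yaw 77.64 F [-0.3  0.6 -0.1] M [ 0.06 -0.06  0.04] 0.023852573929361638
tcp in mouth frame mm [-2.014e+02 -2.000e-01]
[-85.3  30. ] [-120.8   30.2]
[-84.8 -29.6] [-120.4  -29.6]
```

View pics/t2c.png

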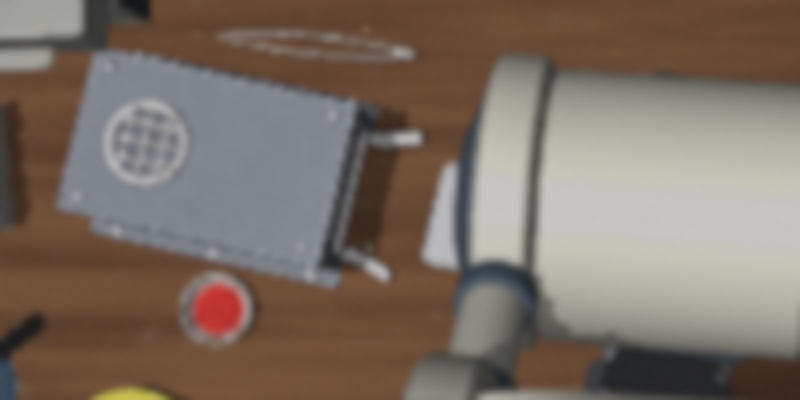

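The alignment is good: the tray is centred within 0.2 mm and parallel to the hood axis. In the top view the nose, at (440,215), stands between and in front of the rail tips at (420,138) and (385,272). I start the push.

>>> {"fn": "arm_command", "kwargs": {"increments": [{"dx": 0.2, "dy": 0.001, "dz": 0, "yaw": 0, "gripper": 1}, {"dx": 0.4, "dy": 0.003, "dz": 0, "yaw": 0, "gripper": 1}, {"dx": 0.4, "dy": 0.003, "dz": 0, "yaw": 0, "gripper": 1}, {"dx": 0.4, "dy": 0.003, "dz": 0, "yaw": 0, "gripper": 1}, {"dx": 0.4, "dy": 0.003, "dz": 0, "yaw": 0, "gripper": 1}, {"dx": 0.4, "dy": 0.003, "dz": 0, "yaw": 0, "gripper": 1}, {"dx": 0.4, "dy": 0.003, "dz": 0, "yaw": 0, "gripper": 1}, {"dx": 0.4, "dy": 0.003, "dz": 0, "yaw": 0, "gripper": 1}, {"dx": 0.4, "dy": 0.003, "dz": 0, "yaw": 0, "gripper": 1}, {"dx": 0.3, "dy": 0.003, "dz": 0, "yaw": 0, "gripper": 1}, {"dx": 0.2, "dy": 0.001, "dz": 0, "yaw": 0, "gripper": 1}, {"dx": 0.1, "dy": 0.001, "dz": 0, "yaw": 0, "gripper": 1}]}}

```text
time: 9.15
tool_pos: [0.5238, 0.0603, 0.0259]
tool_rot: [0.779, 0.627, 0.0, 0.0]
wrist_force: [-0.7, -1.9, -0.8]
finger_gap: 0.0237
grasp_force: 30.0
```

```bash
cat > st2.py <<'E'
from h import *
exec(open('st.py').read())
M=np.array([.5593,.2176]); th=np.radians(77.24); ax=np.array([np.cos(th),np.sin(th)]); ay=np.array([-ax[1],ax[0]])
p=s['tool_pos'][:2]-M; f=np.array(s['wrist_force'])[:2]
print('mouth frame',p@ax*1e3,p@ay*1e3,'push',-f@ax,'lat',f@ay)
E
python3 st2.py
```

```text
9.15 [0.5238 0.0603 0.0259] toolx yaw 77.64 F [-0.7 -1.9 -0.8] M [-0.05 -0.03 -0.02] 0.023681543533209812
mouth frame -161.2705456135597 -0.1698918239786903 push 2.005173249025711 lat 0.24783167963199376
```

>>> {"fn": "arm_command", "kwargs": {"increments": [{"dx": 0.2, "dy": 0.001, "dz": 0, "yaw": 0, "gripper": 1}, {"dx": 0.3, "dy": 0.003, "dz": 0, "yaw": 0, "gripper": 1}, {"dx": 0.3, "dy": 0.003, "dz": 0, "yaw": 0, "gripper": 1}, {"dx": 0.3, "dy": 0.003, "dz": 0, "yaw": 0, "gripper": 1}, {"dx": 0.3, "dy": 0.003, "dz": 0, "yaw": 0, "gripper": 1}, {"dx": 0.3, "dy": 0.003, "dz": 0, "yaw": 0, "gripper": 1}, {"dx": 0.3, "dy": 0.003, "dz": 0, "yaw": 0, "gripper": 1}, {"dx": 0.3, "dy": 0.003, "dz": 0, "yaw": 0, "gripper": 1}]}}

```text
time: 9.95
tool_pos: [0.5289, 0.0827, 0.0259]
tool_rot: [0.779, 0.627, -0.0, -0.0]
wrist_force: [0.1, -1.9, -0.4]
finger_gap: 0.0238
grasp_force: 30.0
```

```bash
python3 st2.py
```

```text
9.95 [0.5289 0.0827 0.0259] toolx yaw 77.63 F [ 0.1 -1.9 -0.4] M [-0.36  0.03 -0.05] 0.023828053014569545
mouth frame -138.2320630218149 -0.1834540115700045 push 1.77399297806255 lat -0.5539316139834163
```

>>> {"fn": "arm_command", "kwargs": {"increments": [{"dx": 0.3, "dy": 0.002, "dz": 0, "yaw": 0, "gripper": 1}, {"dx": 0.3, "dy": 0.002, "dz": 0, "yaw": 0, "gripper": 1}, {"dx": 0.3, "dy": 0.002, "dz": 0, "yaw": 0, "gripper": 1}, {"dx": 0.3, "dy": 0.002, "dz": 0, "yaw": 0, "gripper": 1}, {"dx": 0.3, "dy": 0.002, "dz": 0, "yaw": 0, "gripper": 1}, {"dx": 0.2, "dy": 0.002, "dz": 0, "yaw": 0, "gripper": 1}]}}

```text
time: 10.55
tool_pos: [0.5328, 0.0993, 0.0259]
tool_rot: [0.779, 0.627, -0.0, 0.0]
wrist_force: [-0.2, -2.9, -0.5]
finger_gap: 0.0237
grasp_force: 30.0
```

```bash
python3 st2.py
```

```text
10.55 [0.5328 0.0993 0.0259] toolx yaw 77.63 F [-0.2 -2.9 -0.5] M [-0.38  0.    0.04] 0.023662337638451776
mouth frame -121.194106180401 -0.22812299826204338 push 2.8241649793537125 lat -0.4715990380519618
```

>>> {"fn": "arm_command", "kwargs": {"increments": [{"dx": 0.3, "dy": 0.002, "dz": 0, "yaw": 0, "gripper": 1}, {"dx": 0.3, "dy": 0.002, "dz": 0, "yaw": 0, "gripper": 1}, {"dx": 0.3, "dy": 0.002, "dz": 0, "yaw": 0, "gripper": 1}, {"dx": 0.3, "dy": 0.002, "dz": 0, "yaw": 0, "gripper": 1}, {"dx": 0.3, "dy": 0.002, "dz": 0, "yaw": 0, "gripper": 1}, {"dx": 0.3, "dy": 0.002, "dz": 0, "yaw": 0, "gripper": 1}]}}

```text
time: 11.15
tool_pos: [0.5367, 0.1169, 0.0259]
tool_rot: [0.779, 0.627, 0.0, -0.0]
wrist_force: [-0.9, -1.4, -0.1]
finger_gap: 0.0239
grasp_force: 30.0
```

```bash
python3 st2.py
```

```text
11.15 [0.5367 0.1169 0.0259] toolx yaw 77.63 F [-0.9 -1.4 -0.1] M [-0.37  0.01 -0.03] 0.02385341427549577
mouth frame -103.15973243935872 -0.2351358355417473 push 1.5404095031299008 lat 0.5841141264015163
```

>>> {"fn": "arm_command", "kwargs": {"increments": [{"dx": 0.3, "dy": 0.002, "dz": 0, "yaw": 0, "gripper": 1}, {"dx": 0.3, "dy": 0.002, "dz": 0, "yaw": 0, "gripper": 1}, {"dx": 0.3, "dy": 0.002, "dz": 0, "yaw": 0, "gripper": 1}, {"dx": 0.3, "dy": 0.002, "dz": 0, "yaw": 0, "gripper": 1}, {"dx": 0.3, "dy": 0.002, "dz": 0, "yaw": 0, "gripper": 1}, {"dx": 0.3, "dy": 0.002, "dz": 0, "yaw": 0, "gripper": 1}, {"dx": 0.3, "dy": 0.002, "dz": 0, "yaw": 0, "gripper": 1}]}}

```text
time: 11.85
tool_pos: [0.5414, 0.1374, 0.0259]
tool_rot: [0.779, 0.627, 0.0, -0.0]
wrist_force: [-0.2, -1.4, -0.6]
finger_gap: 0.0237
grasp_force: 30.0
```

```bash
python3 st2.py
```

```text
11.85 [0.5414 0.1374 0.0259] toolx yaw 77.63 F [-0.2 -1.4 -0.6] M [-0.31  0.02  0.03] 0.02366741621143696
mouth frame -82.19158645543237 -0.22773011030343368 push 1.369494327383955 lat -0.12131639581989687
```

>>> {"fn": "arm_command", "kwargs": {"increments": [{"dx": 0.2, "dy": 0.001, "dz": 0, "yaw": 0, "gripper": 1}, {"dx": 0.2, "dy": 0.001, "dz": 0, "yaw": 0, "gripper": 1}, {"dx": 0.2, "dy": 0.001, "dz": 0, "yaw": 0, "gripper": 1}, {"dx": 0.2, "dy": 0.001, "dz": 0, "yaw": 0, "gripper": 1}, {"dx": 0.2, "dy": 0.001, "dz": 0, "yaw": 0, "gripper": 1}, {"dx": 0.2, "dy": 0.001, "dz": 0, "yaw": 0, "gripper": 1}, {"dx": 0.2, "dy": 0.001, "dz": 0, "yaw": 0, "gripper": 1}]}}

```text
time: 12.55
tool_pos: [0.5444, 0.151, 0.0259]
tool_rot: [0.779, 0.627, 0.0, 0.0]
wrist_force: [-0.9, -1.9, -1.9]
finger_gap: 0.0237
grasp_force: 30.0
```

```bash
python3 st2.py
```

```text
12.55 [0.5444 0.151  0.0259] toolx yaw 77.63 F [-0.9 -1.9 -1.9] M [-0.36 -0.05 -0.01] 0.023685085656683463
mouth frame -68.26358648867708 -0.2277415030364978 push 2.093227537184359 lat 0.4230287791551986
```

>>> {"fn": "arm_command", "kwargs": {"increments": [{"dx": 0.2, "dy": 0.001, "dz": 0, "yaw": 0, "gripper": 1}, {"dx": 0.2, "dy": 0.001, "dz": 0, "yaw": 0, "gripper": 1}, {"dx": 0.2, "dy": 0.001, "dz": 0, "yaw": 0, "gripper": 1}, {"dx": 0.2, "dy": 0.001, "dz": 0, "yaw": 0, "gripper": 1}, {"dx": 0.2, "dy": 0.001, "dz": 0, "yaw": 0, "gripper": 1}, {"dx": 0.1, "dy": 0.001, "dz": 0, "yaw": 0, "gripper": 1}]}}

```text
time: 13.15
tool_pos: [0.5469, 0.1617, 0.0259]
tool_rot: [0.779, 0.627, 0.0, 0.0]
wrist_force: [-0.7, -2.6, -0.7]
finger_gap: 0.0236
grasp_force: 30.0
```

```bash
python3 st2.py
```

```text
13.15 [0.5469 0.1617 0.0259] toolx yaw 77.63 F [-0.7 -2.6 -0.7] M [-0.34  0.    0.01] 0.023563360226287182
mouth frame -57.22014341404443 -0.2335614012544078 push 2.662348641051275 lat 0.10997590230445639
```

>>> {"fn": "arm_command", "kwargs": {"increments": [{"dx": 0.1, "dy": 0.001, "dz": 0, "yaw": 0, "gripper": 1}, {"dx": 0.1, "dy": 0.001, "dz": 0, "yaw": 0, "gripper": 1}, {"dx": 0.1, "dy": 0.001, "dz": 0, "yaw": 0, "gripper": 1}, {"dx": 0.1, "dy": 0.001, "dz": 0, "yaw": 0, "gripper": 1}]}}

```text
time: 13.55
tool_pos: [0.5473, 0.1648, 0.0259]
tool_rot: [0.779, 0.627, -0.001, 0.0]
wrist_force: [-1.9, -9.0, 0.9]
finger_gap: 0.0239
grasp_force: 30.0
```

>>> {"fn": "arm_command", "kwargs": {"increments": [{"dx": 0.05, "dy": 0, "dz": 0, "yaw": 0, "gripper": 1}, {"dx": 0.05, "dy": 0, "dz": 0, "yaw": 0, "gripper": 1}]}}

```text
time: 13.75
tool_pos: [0.5475, 0.1657, 0.0259]
tool_rot: [0.779, 0.627, -0.001, 0.0]
wrist_force: [-2.0, -10.1, 1.7]
finger_gap: 0.024
grasp_force: 30.0
```

>>> {"fn": "arm_command", "kwargs": {"increments": [{"dx": 0.05, "dy": 0, "dz": 0, "yaw": 0, "gripper": 1}, {"dx": 0.05, "dy": 0, "dz": 0, "yaw": 0, "gripper": 1}]}}

```text
time: 13.95
tool_pos: [0.5477, 0.1666, 0.0259]
tool_rot: [0.779, 0.627, -0.001, 0.0]
wrist_force: [-1.3, -9.3, 0.8]
finger_gap: 0.0238
grasp_force: 30.0
```

>>> {"fn": "arm_command", "kwargs": {"increments": [{"dx": 0.05, "dy": 0, "dz": 0, "yaw": 0, "gripper": 1}, {"dx": 0.05, "dy": 0, "dz": 0, "yaw": 0, "gripper": 1}]}}

```text
time: 14.15
tool_pos: [0.5479, 0.1677, 0.0259]
tool_rot: [0.779, 0.627, -0.001, 0.0]
wrist_force: [-1.6, -8.5, 1.0]
finger_gap: 0.0237
grasp_force: 30.0
```

>>> {"fn": "arm_command", "kwargs": {"increments": [{"dx": 0.05, "dy": 0, "dz": 0, "yaw": 0, "gripper": 1}, {"dx": 0.05, "dy": 0, "dz": 0, "yaw": 0, "gripper": 1}]}}

```text
time: 14.35
tool_pos: [0.5483, 0.1689, 0.0259]
tool_rot: [0.779, 0.627, -0.0, 0.0]
wrist_force: [-1.8, -6.5, -0.5]
finger_gap: 0.0238
grasp_force: 30.0
```

>>> {"fn": "arm_command", "kwargs": {"increments": [{"dx": 0.05, "dy": 0, "dz": 0, "yaw": 0, "gripper": 1}, {"dx": 0.05, "dy": 0, "dz": 0, "yaw": 0, "gripper": 1}]}}

```text
time: 14.55
tool_pos: [0.5485, 0.17, 0.0259]
tool_rot: [0.779, 0.627, -0.0, 0.0]
wrist_force: [-1.9, -4.3, 0.1]
finger_gap: 0.0236
grasp_force: 30.0
```

>>> {"fn": "arm_command", "kwargs": {"increments": [{"dx": 0.05, "dy": 0, "dz": 0, "yaw": 0, "gripper": 1}, {"dx": 0.05, "dy": 0, "dz": 0, "yaw": 0, "gripper": 1}]}}

```text
time: 14.75
tool_pos: [0.5488, 0.1711, 0.0259]
tool_rot: [0.779, 0.627, -0.0, -0.0]
wrist_force: [-0.4, -4.4, -0.3]
finger_gap: 0.0238
grasp_force: 30.0
```

>>> {"fn": "arm_command", "kwargs": {"increments": [{"dx": 0.05, "dy": 0, "dz": 0, "yaw": 0, "gripper": 1}, {"dx": 0.05, "dy": 0, "dz": 0, "yaw": 0, "gripper": 1}]}}

```text
time: 14.95
tool_pos: [0.5492, 0.1723, 0.0259]
tool_rot: [0.779, 0.627, -0.0, -0.0]
wrist_force: [-1.0, -3.6, -0.3]
finger_gap: 0.0239
grasp_force: 30.0
```

```bash
python3 st2.py
```

```text
14.95 [0.5492 0.1723 0.0259] toolx yaw 77.63 F [-1.  -3.6 -0.3] M [-0.62  0.07  0.03] 0.023879197746297567
mouth frame -46.403183621645326 -0.15009958941577983 push 3.740129732499974 lat 0.16488063843369063
```

>>> {"fn": "arm_command", "kwargs": {"increments": [{"dx": 0.05, "dy": 0, "dz": 0, "yaw": 0, "gripper": 1}, {"dx": 0.05, "dy": 0, "dz": 0, "yaw": 0, "gripper": 1}, {"dx": 0.03, "dy": 0, "dz": 0, "yaw": 0, "gripper": 1}]}}

```text
time: 15.25
tool_pos: [0.5495, 0.1736, 0.0259]
tool_rot: [0.779, 0.627, 0.0, -0.0]
wrist_force: [-0.8, -2.1, -0.9]
finger_gap: 0.0235
grasp_force: 30.0
```

>>> {"fn": "arm_command", "kwargs": {"increments": [{"dx": 0.05, "dy": 0, "dz": 0, "yaw": 0, "gripper": 1}, {"dx": 0.05, "dy": 0, "dz": 0, "yaw": 0, "gripper": 1}, {"dx": 0.03, "dy": 0, "dz": 0, "yaw": 0, "gripper": 1}]}}

```text
time: 15.55
tool_pos: [0.5498, 0.1749, 0.0259]
tool_rot: [0.779, 0.627, 0.0, 0.0]
wrist_force: [-0.7, -2.2, -1.4]
finger_gap: 0.0237
grasp_force: 30.0
```

>>> {"fn": "arm_command", "kwargs": {"increments": [{"dx": 0.05, "dy": 0, "dz": 0, "yaw": 0, "gripper": 1}, {"dx": 0.05, "dy": 0, "dz": 0, "yaw": 0, "gripper": 1}, {"dx": 0.04, "dy": 0, "dz": 0, "yaw": 0, "gripper": 1}]}}

```text
time: 15.85
tool_pos: [0.5501, 0.1763, 0.0259]
tool_rot: [0.779, 0.627, 0.0, -0.0]
wrist_force: [0.0, -1.1, -1.0]
finger_gap: 0.0236
grasp_force: 30.0
```

>>> {"fn": "arm_command", "kwargs": {"increments": [{"dx": 0.05, "dy": 0, "dz": 0, "yaw": 0, "gripper": 1}, {"dx": 0.05, "dy": 0, "dz": 0, "yaw": 0, "gripper": 1}, {"dx": 0.05, "dy": 0, "dz": 0, "yaw": 0, "gripper": 1}]}}

```text
time: 16.15
tool_pos: [0.5501, 0.1772, 0.0259]
tool_rot: [0.779, 0.627, -0.0, 0.0]
wrist_force: [-1.3, -8.3, 1.1]
finger_gap: 0.0237
grasp_force: 30.0
```

>>> {"fn": "arm_command", "kwargs": {"increments": [{"dx": 0.04, "dy": 0, "dz": 0, "yaw": 0, "gripper": 1}, {"dx": 0, "dy": 0, "dz": 0, "yaw": 0, "gripper": 1}]}}

```text
time: 16.35
tool_pos: [0.5501, 0.1775, 0.0259]
tool_rot: [0.779, 0.627, -0.001, 0.0]
wrist_force: [-1.6, -8.1, 1.7]
finger_gap: 0.0239
grasp_force: 30.0
```

```bash
python3 st2.py
```

```text
16.35 [0.5501 0.1775 0.0259] toolx yaw 77.64 F [-1.6 -8.1  1.7] M [-1.41  0.16 -0.07] 0.023884239840489246
mouth frame -41.169982442893065 0.08196366708026409 push 8.26668422482109 lat -0.22360698578070423
```

>>> {"fn": "arm_command", "kwargs": {"increments": [{"dx": 0.05, "dy": 0, "dz": 0, "yaw": 0, "gripper": 1}, {"dx": 0.04, "dy": 0, "dz": 0, "yaw": 0, "gripper": 1}]}}

```text
time: 16.55
tool_pos: [0.5501, 0.1779, 0.0258]
tool_rot: [0.779, 0.627, -0.001, 0.0]
wrist_force: [-2.3, -14.0, 3.4]
finger_gap: 0.0238
grasp_force: 30.0
```

>>> {"fn": "arm_command", "kwargs": {"increments": [{"dx": 0, "dy": 0, "dz": 0, "yaw": 0, "gripper": 1}]}}

```text
time: 16.65
tool_pos: [0.5501, 0.1779, 0.0259]
tool_rot: [0.779, 0.627, -0.001, 0.0]
wrist_force: [-2.3, -11.9, 2.8]
finger_gap: 0.0234
grasp_force: 30.0
```

```bash
python3 st2.py
```

```text
16.65 [0.5501 0.1779 0.0259] toolx yaw 77.64 F [ -2.3 -11.9   2.8] M [-2.1   0.3  -0.11] 0.023444081353231283
mouth frame -40.72265251751065 0.16527034408282854 push 12.121153812597239 lat -0.43056280126937396
```

>>> {"fn": "arm_command", "kwargs": {"increments": [{"dx": 0.04, "dy": 0, "dz": 0, "yaw": 0, "gripper": 1}, {"dx": 0, "dy": 0, "dz": 0, "yaw": 0, "gripper": 1}]}}

```text
time: 16.85
tool_pos: [0.5501, 0.1781, 0.0259]
tool_rot: [0.779, 0.627, -0.001, 0.0]
wrist_force: [-3.1, -13.1, 3.8]
finger_gap: 0.0237
grasp_force: 30.0
```

```bash
python3 st2.py
```

```text
16.85 [0.5501 0.1781 0.0259] toolx yaw 77.64 F [ -3.1 -13.1   3.8] M [-2.41  0.29 -0.1 ] 0.023667587776885435
mouth frame -40.531218037779304 0.24206844817304124 push 13.51264390218728 lat 0.16000993077645315
```

>>> {"fn": "arm_command", "kwargs": {"increments": [{"dx": 0.05, "dy": 0, "dz": 0, "yaw": 0, "gripper": 1}, {"dx": 0, "dy": 0, "dz": 0, "yaw": 0, "gripper": 1}]}}

```text
time: 17.05
tool_pos: [0.5501, 0.1784, 0.0258]
tool_rot: [0.779, 0.627, -0.001, 0.0]
wrist_force: [-3.7, -16.5, 4.7]
finger_gap: 0.024
grasp_force: 30.0
```

```bash
python3 st2.py
```

```text
17.05 [0.5501 0.1784 0.0258] toolx yaw 77.64 F [ -3.7 -16.5   4.7] M [-2.78  0.35 -0.11] 0.023961106778575502
mouth frame -40.26773475197599 0.30127097128971647 push 16.91459968584723 lat -0.062269944806642746
```

>>> {"fn": "arm_command", "kwargs": {"increments": [{"dx": -0.06, "dy": 0, "dz": 0, "yaw": 0, "gripper": 1}, {"dx": -0.06, "dy": 0, "dz": 0, "yaw": 0, "gripper": 1}, {"dx": -0.06, "dy": 0, "dz": 0, "yaw": 0, "gripper": 1}, {"dx": 0, "dy": 0, "dz": 0, "yaw": 0, "gripper": 1}]}}

```text
time: 17.45
tool_pos: [0.5502, 0.1774, 0.0259]
tool_rot: [0.779, 0.627, -0.001, 0.0]
wrist_force: [-0.9, -8.6, 1.5]
finger_gap: 0.0239
grasp_force: 30.0
```

Run:
```python
exec(open('st2.py').read())
p,d,i=snap('scene','s2.png'); cv2.imwrite('pics/s2c.png',cv2.resize(p[280:420,170:370,::-1],None,fx=4,fy=4,interpolation=cv2.INTER_CUBIC))
```

```text
17.45 [0.5502 0.1774 0.0259] toolx yaw 77.63 F [-0.9 -8.6  1.5] M [-1.49  0.09 -0.06] 0.023903430734444425
mouth frame -41.25392311611681 0.02074617793210551 push 8.580202175400022 lat -0.996355824919752
```

View pics/s2c.png

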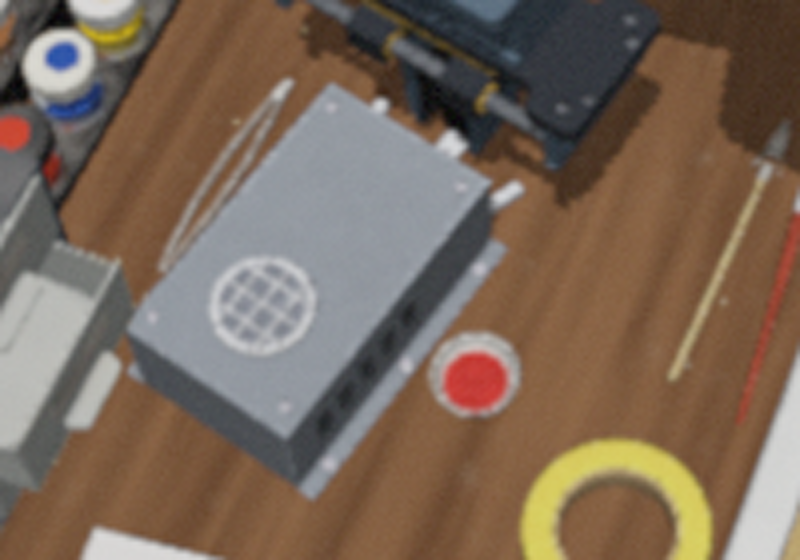

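The picture shows the tray inside the hood, with only the stem between the rail ends near (450,145) and the gripper outside; the dish, tweezers and tape are untouched. Backing off confirmed the buffer's slope of about 8.5 N/mm. Next is a gentle tug to check the catch.

>>> {"fn": "arm_command", "kwargs": {"increments": [{"dx": -0.05, "dy": 0, "dz": 0, "yaw": 0, "gripper": 1}, {"dx": -0.05, "dy": 0, "dz": 0, "yaw": 0, "gripper": 1}, {"dx": -0.05, "dy": 0, "dz": 0, "yaw": 0, "gripper": 1}, {"dx": 0, "dy": 0, "dz": 0, "yaw": 0, "gripper": 1}]}}

```text
time: 17.9
tool_pos: [0.5502, 0.1767, 0.026]
tool_rot: [0.779, 0.627, 0.0, -0.0]
wrist_force: [-0.4, -0.7, -1.6]
finger_gap: 0.024
grasp_force: 30.0
```

```bash
python3 st2.py
```

```text
17.9 [0.5502 0.1767 0.026 ] toolx yaw 77.63 F [-0.4 -0.7 -1.6] M [-0.26 -0.04  0.01] 0.02397364757188516
mouth frame -41.87602194509972 -0.1919401629465525 push 0.7800280768172972 lat 0.2518468988902548
```

>>> {"fn": "arm_command", "kwargs": {"increments": [{"dx": -0.05, "dy": 0, "dz": 0, "yaw": 0, "gripper": 1}, {"dx": -0.03, "dy": 0, "dz": 0, "yaw": 0, "gripper": 1}, {"dx": 0, "dy": 0, "dz": 0, "yaw": 0, "gripper": 1}]}}

```text
time: 18.2
tool_pos: [0.5504, 0.1765, 0.026]
tool_rot: [0.779, 0.627, 0.001, -0.0]
wrist_force: [2.1, 5.4, -1.0]
finger_gap: 0.024
grasp_force: 30.0
```

```bash
python3 st2.py
```

```text
18.2 [0.5504 0.1765 0.026 ] toolx yaw 77.63 F [ 2.1  5.4 -1. ] M [ 1.02 -0.25  0.09] 0.02395587686314753
mouth frame -42.10029394393963 -0.3697505355192938 push -5.691579300133952 lat -0.8261546391796235
```

The tug met 5.7 N with almost no movement, so the catch holds. I unload, release and rise.

>>> {"fn": "arm_command", "kwargs": {"increments": [{"dx": 0.05, "dy": 0, "dz": 0, "yaw": 0, "gripper": 1}, {"dx": 0.05, "dy": 0, "dz": 0, "yaw": 0, "gripper": 1}, {"dx": 0.03, "dy": 0, "dz": 0, "yaw": 0, "gripper": 1}, {"dx": 0, "dy": 0, "dz": 0, "yaw": 0, "gripper": 0.7}, {"dx": 0, "dy": 0, "dz": 0, "yaw": 0, "gripper": 0.4}, {"dx": 0, "dy": 0, "dz": 0, "yaw": 0, "gripper": 0.1}, {"dx": 0, "dy": 0, "dz": 0, "yaw": 0, "gripper": 0}, {"dx": 0, "dy": 0, "dz": 0, "yaw": 0, "gripper": 0}, {"dx": 0, "dy": 0, "dz": 0, "yaw": 0, "gripper": 0}]}}

```text
time: 19.1
tool_pos: [0.5503, 0.1771, 0.0259]
tool_rot: [0.779, 0.627, 0.0, -0.0]
wrist_force: [-0.3, -1.4, -0.7]
finger_gap: 0.0455
grasp_force: 0.0
```

>>> {"fn": "arm_command", "kwargs": {"increments": [{"dx": 0, "dy": 0, "dz": -1, "yaw": 0, "gripper": 0}, {"dx": 0, "dy": 0, "dz": -2, "yaw": 0, "gripper": 0}, {"dx": 0, "dy": 0, "dz": -3, "yaw": 0, "gripper": 0}, {"dx": 0, "dy": 0, "dz": -4, "yaw": 0, "gripper": 0}, {"dx": 0, "dy": 0, "dz": -4, "yaw": 0, "gripper": 0}, {"dx": -3, "dy": 0, "dz": -3, "yaw": 0, "gripper": 0}, {"dx": -4, "dy": 0, "dz": 0, "yaw": 0, "gripper": 0}, {"dx": -3, "dy": 0, "dz": 0, "yaw": 0, "gripper": 0}, {"dx": 0, "dy": 0, "dz": 0, "yaw": 0, "gripper": 0}, {"dx": 0, "dy": 0, "dz": 0, "yaw": 0, "gripper": 0}]}}

```text
time: 20.1
tool_pos: [0.5289, 0.0791, 0.1966]
tool_rot: [0.78, 0.626, 0.0, 0.0]
wrist_force: [-0.5, 0.6, -0.2]
finger_gap: 0.0454
grasp_force: 0.0
```

Run:
```python
exec(open('st2.py').read())
p,d,i=snap('wrist','w6.png')
v,u=np.mgrid[0:480,200:440]; uv=np.c_[u.ravel(),v.ravel()]; P=bydepth(i,uv,d); h=(P[:,:2]-M)
m=(P[:,2]>.038)&(P[:,2]<.047)&(h@ax>-.08)&(h@ax<-.005); G=P[m]; x=h[m]@ax*1e3
print(len(G),np.percentile(x,[5,50,95]),np.median(h[m]@ay)*1e3)
```

```text
20.1 [0.5289 0.0791 0.1966] toolx yaw 77.55 F [-0.5  0.6 -0.2] M [ 0.02 -0.13  0.02] 0.04541013596787656
mouth frame -141.8512841391528 -0.9117560839577012 push -0.43806880383930596 lat 0.649270925708649
572 [-47.15425968 -42.22135797 -36.68459762] 1.0014087888142695
```

View pics/w6.png

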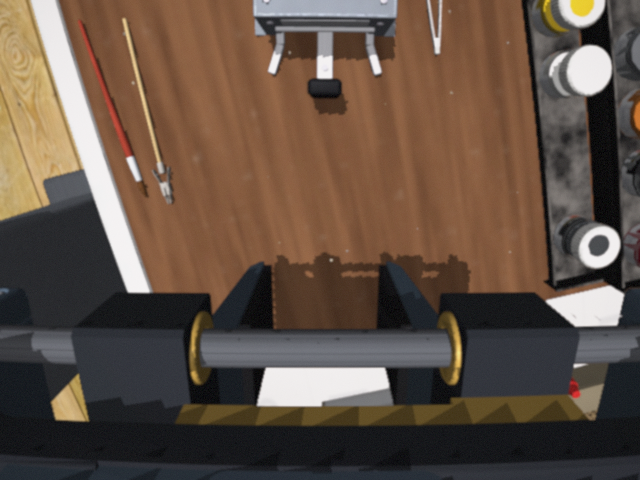

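The grip block stands at (325,88), centred between the rails, with its front face about 36 mm from the hood sheet. That is within the 21–41 mm home range, and only the stem and grip are outside.

```bash
python3 -c "
from rig import bot
print(bot.hand_in())"
```

```text
the job is handed in; nothing more can be done
None
```

The tray is in the drying hood, past the catch and held against the buffer: peak push was about 17 N, and a 5.7 N tug barely moved it. Only the stem and grip are outside; by position the flap should be shut, but I never saw it or the parts directly once inside, and the job is handed in.

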